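Index the round board carrier on the test fixture

TASK

Two test fixtures stand on the bench, each with a round, turning board carrier. Turn the larger carrier (the posts on its edge are there to be pushed) until the notch in its rim faces the steel pointer on its fixture, and leave it there at rest. Leave the smaller carrier as it is.

Things in the scene. Friction and masses are not known exactly. Their poses are not given: they have to be found in the camera images.
- carrier: Larger aluminium disc, diameter 170, 12 thick, on a fixed box 250 square; turns either way (no stops) about its upright axis, needs 2 N at a post, stays where left. Origin: centre of underside, 49 over the bench, z up; x points through the rim's only notch (25 wide, 23 deep). Three posts (diameter 14, z = 12 to 40) stand 73 from the centre, 90, 180 and 270 degrees from the notch. Sizes in mm.
- pointer (a point): Point at the larger disc's edge, 85 mm from its axis and 61 mm over the bench, right before the tip of the fixed arrow-shaped steel plate (24 mm wide, 36 mm long) that lies on the black box just outside the disc, lower than the rim's top. The notch must face this point. The pointer may be on any side of the disc.
- small_notch (a point): Bystander: the smaller carrier of the same build, disc 104 mm in diameter on a box 160 mm square, with three posts reaching 89 mm over the bench. This point is the mouth of its notch, on the disc's edge, 52 mm from its axis, 61 mm over the bench. It turns as easily and must not be turned.

How it is judged:
By the outcome, as a careful person would: the job done as asked, in the order asked, and still so for the second after the job is handed in, with the robot touching nothing.
It also fails if it takes over 38 s, if anything falls off the work surface, if the arm or the gripper's body presses on something with over 40 N, if the wrist force passes 120 N, or if a joint passes its speed limit or range.

ROBOT

A 6-joint arm with a two-finger parallel gripper is mounted at the origin on the work surface. World frame = base frame: x ahead of the robot, y to its left, z up, the work surface at z = 0. Lengths are in m, angles in degrees, forces in N, time in s.
With the tool pointing down it reaches from about 0.375 to 0.9 m from the base axis. Payload 3.1 kg.
Tool frame: the origin (TCP) lies on the centre line of the jaws, within the pads' length; the fingertips stand 8 mm ahead of it and the grasp point (between the pads) lies 11 mm behind it; y points along the fingers, x is the direction in which the jaws open and shut, and the axes are right-handed (so a half turn about y gives the same grasp; the last joint's range is limited). The gripper opens to 87 mm and grips with 3 to 60 N. Pads are 19 mm wide; open, the fingers measure 117 mm over their backs; the gripper's body (75 mm by 190 mm) begins 51 mm behind the grasp point.
Start: joints at [59.043, 30.224, 82.088, -0, 67.689, -10.227], TCP at [0.221, 0.585, 0.231] pointing down, gripper open.
Joint ranges: [-176.69, 176.69], [-43.24, 126.21], [12.49, 139.97], [-82, 262], [0, 151.66], [-163.58, 163.58]. Speed limits (degrees/s): [159.86, 159.86, 180, 180, 180, 180].

INTERFACE

Orientations are given as a 3x3 rotation matrix whose columns are the frame's x, y, z axes.
In Python, from rig import read_state, imaging, job, spotter gives the robot as it stands.
- The arm moves only by the tool apply_moves, never from a script. Its argument "steps" is a list of rows, each an object of numbers: "x", "y", "z": the shift along the world's x, y, z in mm; "spin": the turn about the world's z in rad. In form: [{"x": .., "y": .., "z": .., "spin": ..}, ...]. A call has 1 to 12 rows; each row shifts and turns the pose as measured when the row begins; what a row does not reach is not made up. A row lasts 1/10 s, in which the tool goes at most 50 mm and 8.59 degrees, less where a joint would pass 70% of its speed; a pose out of reach is approached as far as the arm can. A call is refused whole if a number of a shift passes 50 or a number of a turn 0.15, either way. A call with a gripper value outside its range is refused whole. "grip" is the finger opening in mm, from 0 to 87, set as the call begins (left out, the last holds). The fingers move at their own pace and stop on an object; the grip force is fixed at half the most. Time passes only in rows, so rows that do not move let the fingers close. It gives the time, the measured TCP pose, the force and the opening at its end, in the units of the state.
- read_state(): the state, without advancing time (a new reading comes with each control period).
- imaging.capture(name): name is "scene" or "top" or "wrist"; returns the picture (384x512x3 uint8, red, green, blue); there is no depth.
- imaging.camera_params(name): a dict with "fov_y" (degrees; the focal length in pixels is half the picture's height over the tangent of half this angle, whatever the lens; pixels are square), "cx", "cy" (the principal point, pixels), "R" (3x3) and "t" (3): a world point X has camera coordinates R X + t. Camera axes: x right, y down, z forward; pixel columns grow to the right and rows downward; lengths in m; the calibration is good to about 2 mm. A picture is of the moment at which its call begins: read the wrist's pose just before it. camera_params takes no time and is no camera call; for the wrist camera it gives the pose at the moment of the call.
- job.hand_in(): hands the job in, once; it reports no verdict.
Trained networks look in the newest picture that a camera, given by its name, has taken for a name from the list of things; names that differ only in an ending like _2 or _b are one class to them, and where a whole thing is asked for, a point or a joint stands for the part that bears it (a point fixed in the world has none). Each returns a list of dicts, best first, with "score" (0 to 1); they miss things now and then, are a little off and sometimes report something else, mostly with a low value. They report only what shows in the picture. A call takes as long as a camera call.
- spotter.cut_out(name, camera): "mask" (384x512 bool, what is visible of it) and "rect" ([left, top, width, height] in pixels, round what is visible of it).
The state is a dict: "time_s": time; "joint_positions": joint angles; "qvel": joint speeds; "tau": joint torques, N m; "position": TCP position; "tcp_rot": TCP orientation; "force": force on the tool from outside, world axes, zero at the start; "moment": the same for the moment, N m; "opening": opening from 0.0 (shut) to 1.0 (fully open).
Only numpy, scipy, OpenCV 4.12 (cv2) and the standard library are available. Lean on these libraries where they do the work, as an engineer would, in place of code of your own. Each camera call takes 0.05 s, during which the arm holds its last target.

## Working session

There is one attempt and no reset: what is moved stays moved. The work goes in short steps, Python scripts to look and compute and a tool call to move; the robot and the scene stay as the last step left them, time stands still between calls to the robot, and variables do not carry over. Pictures are saved under pics/ and viewed, and the job is handed in when it is done.

Besides the shell and the picture viewer there is one more tool, called after "Call:" as name(argument=value, ...), one argument or row to a line, values as JSON. apply_moves: Moves the arm, as the interface text tells. Its arguments: {"type":"object","properties":{"steps":{"type":"array"},"grip":{"type":"number"}},"required":["steps"]}

```bash
mkdir -p pics; ls; python3 - <<'E'
from rig import read_state, imaging
import cv2,numpy as np
s=read_state();print(s)
for n in("scene","top"):
    im=imaging.capture(n);cv2.imwrite(f"pics/{n}0.png",im[:,:,::-1]);p=imaging.camera_params(n);print(n,p)
E
```

```text
pics
{'time_s': 0.0, 'joint_positions': array([ 5.90429947e+01,  3.02792787e+01,  8.21570780e+01, -2.18306598e-04,
        6.76898629e+01, -1.02281577e+01]), 'qvel': array([-0.08692163,  0.05959115, -0.07374503, -0.02482661, -0.00896511,
       -0.01789373]), 'tau': array([-3.50339815e-04, -4.40038633e+01, -1.76596624e+01,  6.33835257e-02,
        5.81521913e-02, -1.64106559e-04]), 'position': array([0.22081858, 0.58391485, 0.22956444]), 'tcp_rot': array([[ 3.53943199e-01, -1.13016101e-03, -9.35266237e-01],
       [ 9.35264406e-01, -1.89095748e-03,  3.53944791e-01],
       [-2.16856328e-03, -9.99997574e-01,  3.87707826e-04]]), 'force': array([ 0.40246586, -0.01196134,  0.18938682]), 'moment': array([-0.01968562, -0.01656939,  0.02764532]), 'opening': 0.9997262590174217}
scene {'fov_y': 49.68673167364638, 'cx': 257.66557442166516, 'cy': 190.35735355897282, 'R': array([[-0.08913324,  0.99590346,  0.01521748],
       [ 0.7875162 ,  0.0798203 , -0.61110307],
       [-0.60981432, -0.04248558, -0.79140474]]), 't': array([ 0.01278141, -0.36203422,  1.23729602])}
top {'fov_y': 42.21446056276403, 'cx': 256.53942180719724, 'cy': 180.53768352220376, 'R': array([[ 0.01268965, -0.99986558,  0.01038198],
       [-0.99257362, -0.01385198, -0.1208542 ],
       [ 0.12098176, -0.00877128, -0.99261598]]), 't': array([0.02825402, 0.54914301, 0.98269415])}
```

View pics/scene0.png

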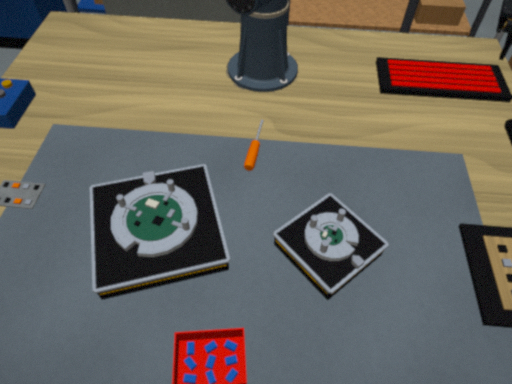

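View pics/top0.png

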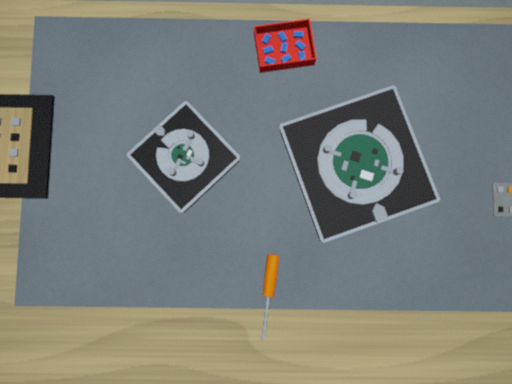

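Both views show the large carrier on the robot's right (top ≈(361,162)). Its pointer is at about (380,212), and its notch is near (370,128) on the far side. The small carrier is at about (182,155). Next I'll measure these precisely.

```bash
cat > h.py <<'E'
import numpy as np,cv2
from rig import imaging
def ray(n,u,v,z):
    p=imaging.camera_params(n);f=192/np.tan(np.radians(p['fov_y']/2));R=np.array(p['R']);t=np.array(p['t'])
    d=R.T@np.array([(u-p['cx'])/f,(v-p['cy'])/f,1]);c=-R.T@t
    return (c+d*(z-c[2])/d[2])
def proj(n,X):
    p=imaging.camera_params(n);f=192/np.tan(np.radians(p['fov_y']/2));q=np.atleast_2d(X)@np.array(p['R']).T+p['t']
    return np.c_[q[:,0]/q[:,2]*f+p['cx'],q[:,1]/q[:,2]*f+p['cy']]
def rect(im,n,c,half=0.14,z=.061,px=600):
    # rectified plane view: up=+x, left=+y
    s=px/(2*half);g=np.mgrid[0:px,0:px].astype(float)
    X=c[0]+half-g[0]/s;Y=c[1]+half-g[1]/s
    q=proj(n,np.c_[X.ravel(),Y.ravel(),np.full(px*px,z)]).astype(np.float32)
    return cv2.remap(im,q[:,0].reshape(px,px),q[:,1].reshape(px,px),cv2.INTER_CUBIC)
E
python3 - <<'E'
from h import *
for n,pts in (("top",[(361,162),(380,212),(182,155)]),("scene",[(153,219),(150,178),(331,236)])):
    for p in pts: print(n,p,ray(n,*p,.061).round(4))
c=ray("top",361,162,.061)
for n in("top","scene"):
    im=cv2.imread(f"pics/{n}0.png");cv2.imwrite(f"pics/{n}0r.png",rect(im,n,c))
E
```

```text
top (361, 162) [ 0.5856 -0.1726  0.061 ]
top (380, 212) [ 0.4861 -0.2089  0.061 ]
top (182, 155) [0.5946 0.1852 0.061 ]
scene (153, 219) [ 0.5974 -0.1712  0.061 ]
scene (150, 178) [ 0.4937 -0.2033  0.061 ]
scene (331, 236) [0.6021 0.1847 0.061 ]
```

View pics/top0r.png

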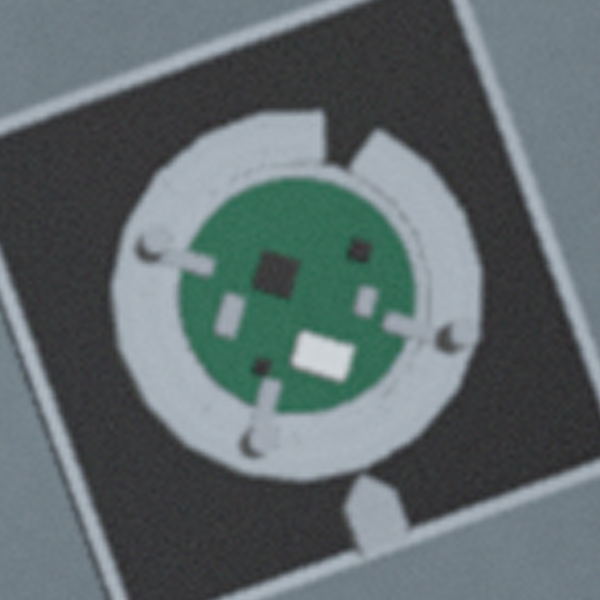

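View pics/scene0r.png

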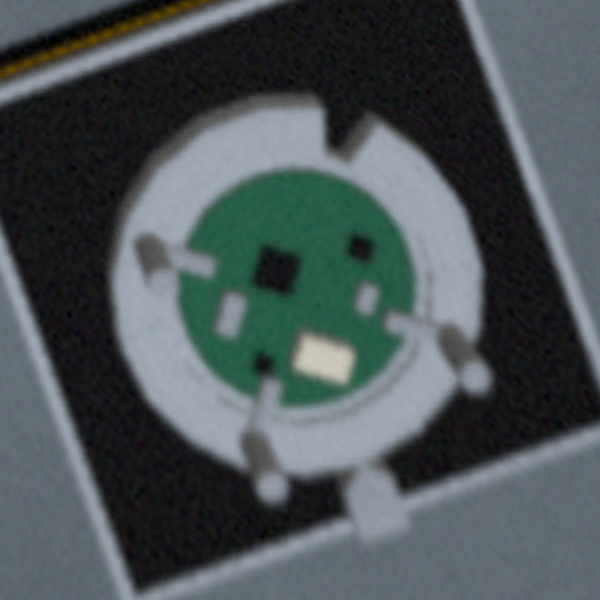

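Call:
apply_moves(
  steps=[
    {"x":20,"y":-45},
    {"x":20,"y":-45},
    {"x":20,"y":-45},
    {"x":20,"y":-45},
    {"x":20,"y":-45},
    {"x":20,"y":-45},
    {"x":20,"y":-45},
    {"x":20,"y":-45},
    {"x":20,"y":-45},
    {"x":20,"y":-45},
    {"x":20,"y":-45},
    {"x":20,"y":-45},
  ],
)

```text
invalid input at $.steps[0]: expected keys x, y, z, spin
```

Call:
apply_moves(
  steps=[
    {"x":20,"y":-45,"z":0,"spin":0},
    {"x":20,"y":-45,"z":0,"spin":0},
    {"x":20,"y":-45,"z":0,"spin":0},
    {"x":20,"y":-45,"z":0,"spin":0},
    {"x":20,"y":-45,"z":0,"spin":0},
    {"x":20,"y":-45,"z":0,"spin":0},
    {"x":20,"y":-45,"z":0,"spin":0},
    {"x":20,"y":-45,"z":0,"spin":0},
    {"x":20,"y":-45,"z":0,"spin":0},
    {"x":20,"y":-45,"z":0,"spin":0},
    {"x":20,"y":-45,"z":0,"spin":0},
    {"x":20,"y":-45,"z":0,"spin":0},
  ],
)

```text
time_s: 1.3
position: [0.4581, 0.0367, 0.2266]
tcp_rot: [[0.342, -0.002, -0.94], [0.94, 0.001, 0.342], [0.0, -1.0, 0.002]]
force: [1.0, 0.1, -0.8]
opening: 1.002
```

Call:
apply_moves(
  steps=[
    {"x":12,"y":-40,"z":10,"spin":0},
    {"x":12,"y":-40,"z":10,"spin":0},
    {"x":12,"y":-40,"z":5,"spin":0},
    {"x":12,"y":-40,"z":0,"spin":0},
    {"x":0,"y":0,"z":0,"spin":0},
    {"x":0,"y":0,"z":0,"spin":0},
  ],
  grip=36,
)

```text
time_s: 1.9
position: [0.5088, -0.1376, 0.251]
tcp_rot: [[0.351, -0.002, -0.936], [0.936, -0.0, 0.351], [-0.001, -1.0, 0.002]]
force: [-0.4, 0.5, -0.9]
opening: 0.538
```

```bash
python3 - <<'E'
from h import *
from rig import read_state
print(read_state()['position'])
p=imaging.camera_params("wrist");np.save("wp1.npy",p,allow_pickle=True);im=imaging.capture("wrist");cv2.imwrite("pics/wrist1.png",im[:,:,::-1])
im=imaging.capture("top");cv2.imwrite("pics/top1.png",im[:,:,::-1])
print(proj("wrist",[[.59,-.172,.061],[.52,-.15,.089]]))
E
```

```text
[ 0.50879544 -0.137616    0.2510415 ]
[[257.96944011 237.80421634]
 [253.83067132 187.20241245]]
```

View pics/wrist1.png

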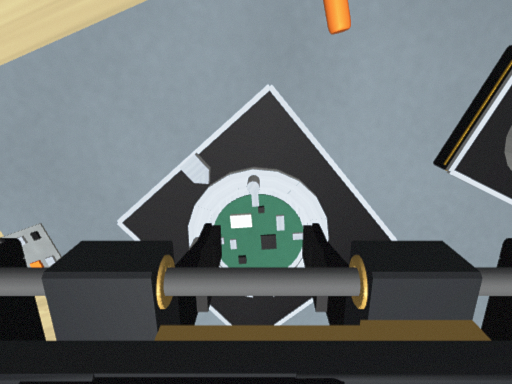

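The wrist view shows post B's top at about (253,182), the pointer at about (196,167), and the disc between them. Now I'll fit the centre numerically.

```bash
cat >> h.py <<'E'
def projp(p,X):
    f=192/np.tan(np.radians(p['fov_y']/2));q=np.atleast_2d(X)@np.array(p['R']).T+p['t']
    return np.c_[q[:,0]/q[:,2]*f+p['cx'],q[:,1]/q[:,2]*f+p['cy']]
def samp(g,q):
    q=q.astype(np.float32);return cv2.remap(g,q[:,0][None],q[:,1][None],cv2.INTER_LINEAR)[0]
def fitc(im,p,c0,arc=None,z=.061):
    from scipy.optimize import minimize
    g=cv2.GaussianBlur(cv2.cvtColor(im,cv2.COLOR_BGR2GRAY).astype(np.float32),(0,0),.7)
    a=np.radians(np.arange(0,360,1.) if arc is None else arc)
    def cost(v):
        r=lambda R:np.c_[v[0]+R*np.cos(a),v[1]+R*np.sin(a),np.full(len(a),z)]
        d=samp(g,projp(p,r(.0835)))-samp(g,projp(p,r(.0865)))
        return -np.mean(np.clip(d,0,60))
    best=None
    for dx in np.arange(-.015,.016,.003):
        for dy in np.arange(-.015,.016,.003):
            v=np.array(c0)+[dx,dy];k=cost(v)
            if best is None or k<best[0]: best=(k,v)
    r=minimize(cost,best[1],method='Nelder-Mead',options=dict(initial_simplex=best[1]+np.array([[0,0],[.002,0],[0,.002]])))
    return r.x,r.fun
def rectp(im,p,c,half=0.14,z=.061,px=600):
    s=px/(2*half);g=np.mgrid[0:px,0:px].astype(float)
    q=projp(p,np.c_[(c[0]+half-g[0]/s).ravel(),(c[1]+half-g[1]/s).ravel(),np.full(px*px,z)]).astype(np.float32)
    return cv2.remap(im,q[:,0].reshape(px,px),q[:,1].reshape(px,px),cv2.INTER_CUBIC)
E
python3 - <<'E'
from h import *
P={"top":imaging.camera_params("top"),"scene":imaging.camera_params("scene"),"wrist":np.load("wp1.npy",allow_pickle=True).item()}
F={"top":"top0","scene":"scene0","wrist":"wrist1"}
c0=[.589,-.172]
for n in P:
    im=cv2.imread(f"pics/{F[n]}.png")
    arc=np.arange(95,255,1.) if n=="wrist" else None
    if n=="scene": arc=np.arange(60,300)
    c,k=fitc(im,P[n],c0,arc);print(n,c.round(4),k)
    # box-level rectification centred on fitted centre for pointer
    r=rectp(im,P[n],c,half=.1,z=.055)
    cv2.imwrite(f"pics/{n}_r2.png",r)
E
cd pics; python3 -c "
import cv2,numpy as np
cv2.imwrite('all_r2.png',np.hstack([cv2.resize(cv2.imread(n+'_r2.png')[250:,:],None,fx=.66,fy=.66) for n in ('top','wrist')]))"
```

```text
top [ 0.5879 -0.1712] -51.82316589355469
scene [ 0.5891 -0.1714] -43.98153305053711
wrist [ 0.587 -0.172] -60.0
```

View pics/all_r2.png

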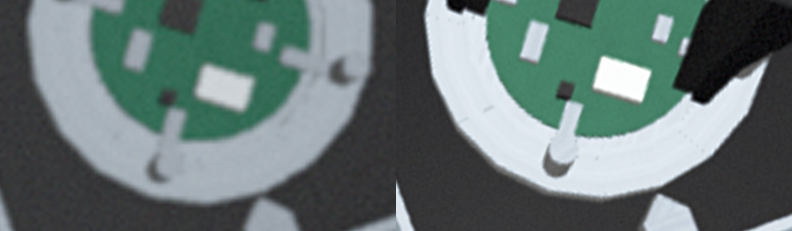

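View pics/wrist_r2.png

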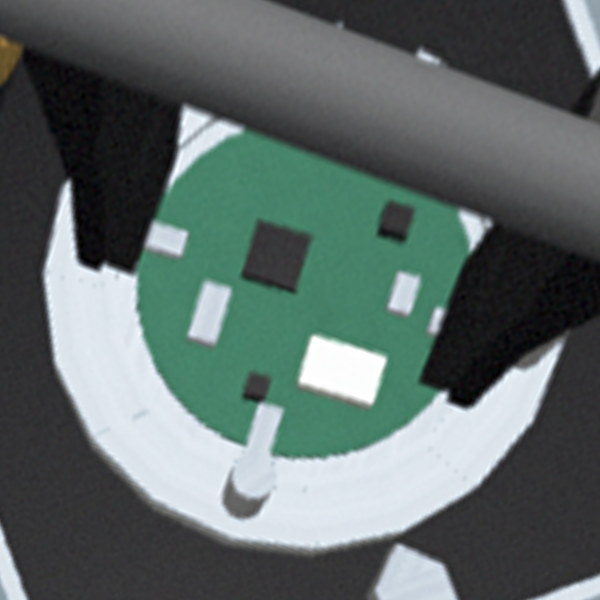

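View pics/top_r2.png

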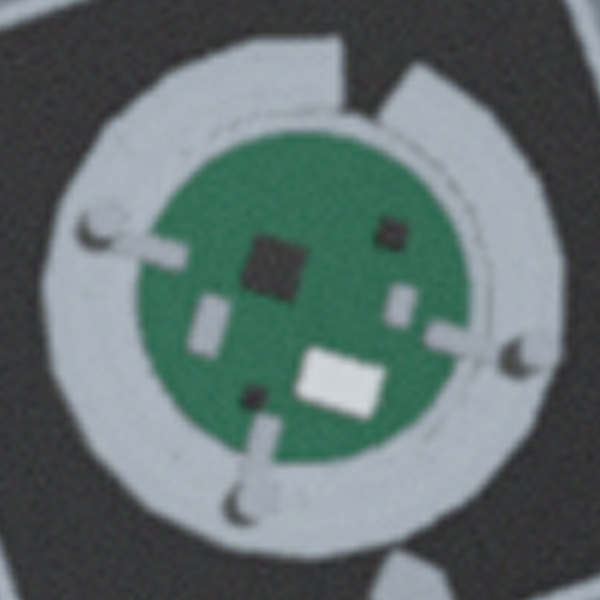

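```bash
python3 - <<'E'
from h import *
P={"top":imaging.camera_params("top"),"scene":imaging.camera_params("scene"),"wrist":np.load("wp1.npy",allow_pickle=True).item()}
F={"top":"top0","scene":"scene0","wrist":"wrist1"}
C={"top":[.5879,-.1712],"scene":[.5891,-.1714],"wrist":[.587,-.172]}
for n in P: print(n,(-np.array(P[n]['R']).T@P[n]['t']).round(3))
out=[]
for n in P:
    im=cv2.imread(f"pics/{F[n]}.png")
    a=np.radians(-158);c=np.array(C[n])+.1*np.array([np.cos(a),np.sin(a)])
    r=rectp(im,P[n],c,half=.03,z=.05,px=260)
    cv2.line(r,(130,0),(130,8),(0,0,255),1);out.append(r)
    print(n,"crop centre",c.round(4))
cv2.imwrite("pics/ptr.png",np.hstack(out))
E
```

```text
top [0.426 0.044 1.042]
scene [1.041 0.069 0.758]
wrist [ 0.433 -0.109  0.405]
top crop centre [ 0.4952 -0.2087]
scene crop centre [ 0.4964 -0.2089]
wrist crop centre [ 0.4943 -0.2095]
```

View pics/ptr.png

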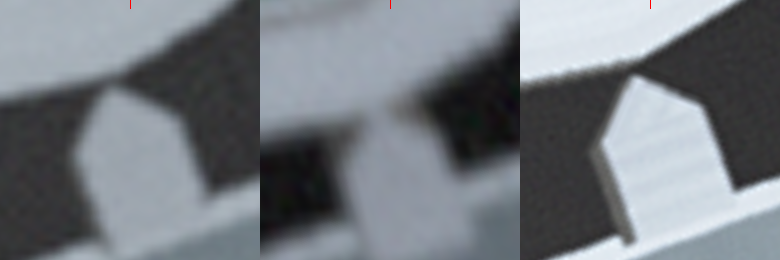

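```bash
python3 - <<'E'
from h import *
p=imaging.camera_params("top")
im=cv2.imread("pics/top0.png")
# outer white rim of box: fit minAreaRect on (box) in rectified plane z=.045
for z in (.043,.047):
    r=rectp(im,p,[.588,-.1715],half=.2,z=z,px=800)
    hsv=cv2.cvtColor(r,cv2.COLOR_BGR2HSV);g=r.max(2)
    m=((g<75)|(g>140)).astype(np.uint8)
    m=cv2.morphologyEx(m,cv2.MORPH_OPEN,np.ones((5,5)))
    cs,_=cv2.findContours(m,cv2.RETR_EXTERNAL,cv2.CHAIN_APPROX_NONE)
    k=max(cs,key=lambda q:cv2.contourArea(q) if cv2.pointPolygonTest(q,(400,400),False)>0 else 0)
    (cx,cy),(w,h),a=cv2.minAreaRect(k);print(z,"centre",.588+(400-cy)/2000,-.1715+(400-cx)/2000,w/2,h/2,a)
    # line fits per side
    box=cv2.boxPoints(((cx,cy),(w,h),a));pts=k[:,0,:].astype(float)
    for i in range(4):
        A,B=box[i],box[(i+1)%4];d=(B-A)/np.linalg.norm(B-A);n=np.array([-d[1],d[0]])
        s=(pts-A)@d;o=(pts-A)@n;q=pts[(abs(o)<8)&(s>40)&(s<np.linalg.norm(B-A)-40)]
        vx,vy,_,_=cv2.fitLine(q.astype(np.float32),cv2.DIST_HUBER,0,.01,.01).ravel()
        print(np.degrees(np.arctan2(vy,vx))%90,len(q))
E
```

```text
0.043 centre 0.588538589477539 -0.1720518798828125 260.61279296875 260.8009948730469 69.85958099365234
69.83085 415
70.04016 414
69.866974 415
69.843666 414
0.047 centre 0.5878941497802734 -0.171322021484375 259.6342468261719 259.8274841308594 69.81420135498047
69.822754 412
70.03182 413
69.86939 412
69.85003 412
```

Call:
apply_moves(
  steps=[
    {"x":9.2,"y":-12.6,"z":0,"spin":0.066},
    {"x":0,"y":0,"z":-45,"spin":0},
    {"x":0,"y":0,"z":-45,"spin":0},
    {"x":0,"y":0,"z":-30,"spin":0},
    {"x":0,"y":0,"z":0,"spin":0},
  ],
  grip=36,
)

```text
time_s: 2.5
position: [0.5175, -0.1417, 0.1301]
tcp_rot: [[0.275, 0.002, -0.962], [0.962, -0.001, 0.275], [-0.001, -1.0, -0.002]]
force: [-0.4, -0.4, -0.4]
opening: 0.413
```

```bash
python3 - <<'E'
from h import *
from rig import read_state
s=read_state();print(s['position'],s['opening'])
im=imaging.capture("wrist");cv2.imwrite("pics/wrist2.png",im[:,:,::-1])
E
```

```text
[ 0.51754637 -0.14168046  0.13007795] 0.41312785745498654
```

View pics/wrist2.png

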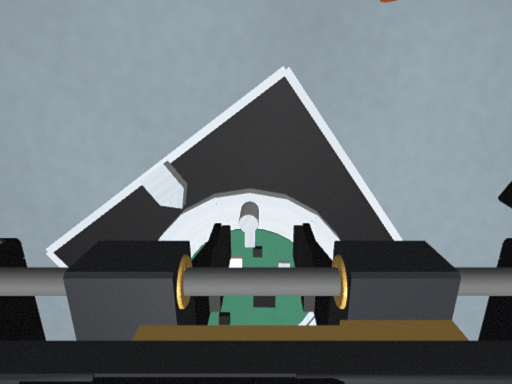

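Call:
apply_moves(
  steps=[
    {"x":0.5,"y":-8.4,"z":0,"spin":-0.01},
    {"x":0,"y":0,"z":0,"spin":0},
  ],
)

```text
time_s: 2.75
position: [0.5209, -0.1504, 0.1346]
tcp_rot: [[0.282, 0.009, -0.959], [0.959, -0.005, 0.282], [-0.002, -1.0, -0.01]]
force: [0.5, 0.1, -0.0]
opening: 0.415
```

```bash
python3 - <<'E'
from h import *
from rig import read_state
s=read_state();print(s['position'],s['opening'])
im=imaging.capture("wrist");cv2.imwrite("pics/wrist3.png",im[:,:,::-1])
print(proj("wrist",[[.518,-.150,.089],[.518,-.150,.061],s['position']]))
E
```

```text
[ 0.52094736 -0.15036953  0.13462885] 0.41450014496150134
[[260.78564959 210.65657769]
 [260.93586754 197.16881688]
 [261.30651501 246.43099742]]
```

View pics/wrist3.png

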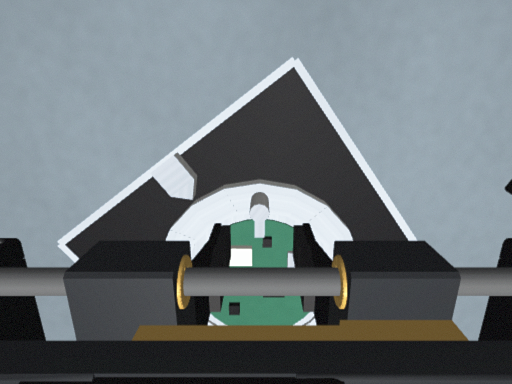

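Predicted and seen post top agree: (261,211) against (260,212). Descending around the post.

Call:
apply_moves(
  steps=[
    {"x":-1.5,"y":0.2,"z":-25,"spin":0},
    {"x":-1,"y":0,"z":-20,"spin":0},
    {"x":0,"y":0,"z":-8,"spin":0},
    {"x":0,"y":0,"z":0,"spin":0},
  ],
  grip=30,
)

```text
time_s: 3.2
position: [0.5233, -0.1524, 0.0874]
tcp_rot: [[0.283, 0.023, -0.959], [0.959, -0.012, 0.283], [-0.005, -1.0, -0.025]]
force: [-0.2, -0.0, 0.0]
opening: 0.345
```

Call:
apply_moves(
  steps=[
    {"x":-6,"y":2,"z":-8,"spin":0},
    {"x":0,"y":0,"z":0,"spin":0},
  ],
)

```text
time_s: 3.4
position: [0.518, -0.1509, 0.0807]
tcp_rot: [[0.283, 0.026, -0.959], [0.959, -0.013, 0.283], [-0.005, -1.0, -0.028]]
force: [-0.4, -0.2, 0.4]
opening: 0.343
```

```bash
cat > plan.py <<'E'
import sys,numpy as np
from rig import read_state
end=float(sys.argv[1]);st=float(sys.argv[2]) if len(sys.argv)>2 else 6
c=np.array([.588,-.1715]);s=read_state();p=s['position'];d=(p[:2]-c)*1e3
th=np.degrees(np.arctan2(d[1],d[0]));J=np.degrees(np.arctan2(s['tcp_rot'][1,0],s['tcp_rot'][0,0]))
print("theta",th.round(2),"r",np.hypot(*d).round(1),"z",p[2].round(4),"jaw-(th-90)",round((J-th+90+180)%360-180,2),"J6",s['joint_positions'][5].round(1),"F",s['force'].round(1),"M",s['moment'].round(2),"op",(s['opening']*87).round(1),"tilt",s['tcp_rot'][:2,1].round(3),"t",s['time_s'])
n=int(np.ceil(abs(end-th)/st));cur=d;curJ=J
for a in np.linspace(th,end,n+1)[1:] if n else []:
    g=73*np.array([np.cos(np.radians(a)),np.sin(np.radians(a))]);dj=((a-90)-curJ+180)%360-180;dj=np.clip(dj,-8,8)
    print('{"x": %.1f, "y": %.1f, "z": 0, "spin": %.3f},'%(*(g-cur),np.radians(dj)),end=' ');cur=g;curJ+=dj
print()
E
python3 plan.py 125
```

```text
Traceback (most recent call last):
  File "plan.py", line 6, in <module>
    print("theta",th.round(2),"r",np.hypot(*d).round(1),"z",p[2].round(4),"jaw-(th-90)",round((J-th+90+180)%360-180,2),"J6",s['joint_positions'][5].round(1),"F",s['force'].round(1),"M",s['moment'].round(2),"op",(s['opening']*87).round(1),"tilt",s['tcp_rot'][:2,1].round(3),"t",s['time_s'])
                                                                                                                                                                                                                   ^^^^^^^^^^^^^^^^^^^^^^^
AttributeError: 'float' object has no attribute 'round'
```

```bash
sed -i "s/(s\['opening'\]\*87).round(1)/round(s['opening']*87,1)/" plan.py; python3 plan.py 125
```

```text
theta 163.57 r 73.0 z 0.0807 jaw-(th-90) -0.01 J6 -101.7 F [-0.4 -0.2  0.4] M [ 0.06  0.05 -0.01] op 29.8 tilt [ 0.026 -0.013] t 3.4
{"x": 2.3, "y": 6.6, "z": 0, "spin": -0.096}, {"x": 2.9, "y": 6.4, "z": 0, "spin": -0.096}, {"x": 3.5, "y": 6.1, "z": 0, "spin": -0.096}, {"x": 4.1, "y": 5.7, "z": 0, "spin": -0.096}, {"x": 4.6, "y": 5.3, "z": 0, "spin": -0.096}, {"x": 5.1, "y": 4.8, "z": 0, "spin": -0.096}, {"x": 5.5, "y": 4.3, "z": 0, "spin": -0.096},
```

Call:
apply_moves(
  steps=[
    {"x":2.3,"y":6.6,"z":0,"spin":-0.096},
    {"x":2.9,"y":6.4,"z":0,"spin":-0.096},
    {"x":3.5,"y":6.1,"z":0,"spin":-0.096},
    {"x":4.1,"y":5.7,"z":0,"spin":-0.096},
    {"x":4.6,"y":5.3,"z":0,"spin":-0.096},
    {"x":5.1,"y":4.8,"z":0,"spin":-0.096},
    {"x":5.5,"y":4.3,"z":0,"spin":-0.096},
  ],
  grip=20,
)

```text
time_s: 4.1
position: [0.5441, -0.1136, 0.0835]
tcp_rot: [[0.833, 0.007, -0.553], [0.553, -0.032, 0.833], [-0.012, -0.999, -0.03]]
force: [-1.0, -1.5, -1.6]
opening: 0.229
```

```bash
python3 plan.py 75
```

```text
theta 127.21 r 72.7 z 0.0835 jaw-(th-90) -3.64 J6 -54.4 F [-1.  -1.5 -1.6] M [-0.31  0.26  0.  ] op 19.9 tilt [ 0.007 -0.032] t 4.1
{"x": 5.9, "y": 4.4, "z": 0, "spin": -0.038}, {"x": 6.5, "y": 3.5, "z": 0, "spin": -0.101}, {"x": 6.8, "y": 2.9, "z": 0, "spin": -0.101}, {"x": 7.1, "y": 2.1, "z": 0, "spin": -0.101}, {"x": 7.2, "y": 1.4, "z": 0, "spin": -0.101}, {"x": 7.4, "y": 0.7, "z": 0, "spin": -0.101}, {"x": 7.4, "y": -0.1, "z": 0, "spin": -0.101}, {"x": 7.3, "y": -0.8, "z": 0, "spin": -0.101}, {"x": 7.2, "y": -1.5, "z": 0, "spin": -0.101},
```

Call:
apply_moves(
  steps=[
    {"x":5.9,"y":4.4,"z":-1,"spin":-0.038},
    {"x":6.5,"y":3.5,"z":-1,"spin":-0.095},
    {"x":6.8,"y":2.9,"z":-1,"spin":-0.095},
    {"x":7.1,"y":2.1,"z":-1,"spin":-0.095},
    {"x":7.2,"y":1.4,"z":0,"spin":-0.095},
    {"x":7.4,"y":0.7,"z":0,"spin":-0.095},
    {"x":7.4,"y":-0.1,"z":0,"spin":-0.095},
    {"x":7.3,"y":-0.8,"z":0,"spin":-0.095},
    {"x":7.2,"y":-1.5,"z":0,"spin":-0.095},
  ],
)

```text
time_s: 5.0
position: [0.5986, -0.099, 0.0824]
tcp_rot: [[0.97, -0.038, 0.239], [-0.24, -0.02, 0.97], [-0.032, -0.999, -0.029]]
force: [-2.0, 1.0, -0.2]
opening: 0.231
```

```bash
python3 plan.py 36; python3 - <<'E'
from h import *
im=imaging.capture("top");cv2.imwrite("pics/top4.png",im[:,:,::-1])
cv2.imwrite("pics/top4r.png",rect(im[:,:,::-1].copy(),"top",[.588,-.1715],px=500))
E
```

```text
theta 81.65 r 73.3 z 0.0824 jaw-(th-90) -5.56 J6 -3.7 F [-2.   1.  -0.2] M [ 0.07  0.37 -0.02] op 20.1 tilt [-0.038 -0.02 ] t 5.0
{"x": 7.1, "y": -1.7, "z": 0, "spin": -0.003}, {"x": 7.0, "y": -2.1, "z": 0, "spin": -0.100}, {"x": 6.7, "y": -2.8, "z": 0, "spin": -0.100}, {"x": 6.4, "y": -3.4, "z": 0, "spin": -0.100}, {"x": 6.0, "y": -4.1, "z": 0, "spin": -0.100}, {"x": 5.6, "y": -4.6, "z": 0, "spin": -0.100}, {"x": 5.1, "y": -5.2, "z": 0, "spin": -0.100}, {"x": 4.6, "y": -5.7, "z": 0, "spin": -0.100},
```

View pics/top4r.png

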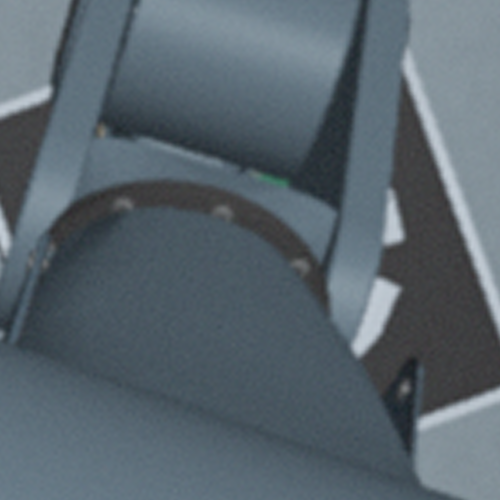

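The arm covers most of the disc. The notch shows at the right, around (395,262), or about -95°, so the carrier is following.

Call:
apply_moves(
  steps=[
    {"x":7.1,"y":-1.7,"z":0,"spin":-0.003},
    {"x":7.0,"y":-2.1,"z":0,"spin":-0.09},
    {"x":6.7,"y":-2.8,"z":0,"spin":-0.09},
    {"x":6.4,"y":-3.4,"z":0,"spin":-0.09},
    {"x":6.0,"y":-4.1,"z":0,"spin":-0.09},
    {"x":5.6,"y":-4.6,"z":0,"spin":-0.09},
    {"x":5.1,"y":-5.2,"z":0,"spin":-0.09},
    {"x":4.6,"y":-5.7,"z":0,"spin":-0.09},
  ],
)

```text
time_s: 5.85
position: [0.645, -0.1239, 0.0824]
tcp_rot: [[0.63, -0.049, 0.775], [-0.776, 0.019, 0.631], [-0.046, -0.999, -0.026]]
force: [-1.3, 2.7, -0.7]
opening: 0.233
```

```bash
python3 plan.py 21
```

```text
theta 39.83 r 74.3 z 0.0824 jaw-(th-90) -0.76 J6 30.3 F [-1.3  2.7 -0.7] M [ 0.24  0.2  -0.05] op 20.2 tilt [-0.049  0.019] t 5.85
{"x": 2.7, "y": -5.6, "z": 0, "spin": -0.069}, {"x": 3.2, "y": -5.0, "z": 0, "spin": -0.082}, {"x": 2.8, "y": -5.3, "z": 0, "spin": -0.082}, {"x": 2.4, "y": -5.5, "z": 0, "spin": -0.082},
```

Call:
apply_moves(
  steps=[
    {"x":2.7,"y":-5.6,"z":0,"spin":-0.069},
    {"x":3.2,"y":-5.0,"z":0,"spin":-0.082},
    {"x":2.8,"y":-5.3,"z":0,"spin":-0.08},
    {"x":2.4,"y":-5.5,"z":0,"spin":-0.08},
    {"x":0,"y":0,"z":0,"spin":0},
  ],
)

```text
time_s: 6.35
position: [0.6571, -0.144, 0.0828]
tcp_rot: [[0.357, -0.04, 0.933], [-0.933, 0.037, 0.359], [-0.049, -0.999, -0.024]]
force: [0.5, -0.8, 1.1]
opening: 0.231
```

```bash
python3 plan.py 20.8
```

```text
theta 21.69 r 74.4 z 0.0828 jaw-(th-90) -0.72 J6 46.0 F [ 0.5 -0.8  1.1] M [-0.1   0.08  0.06] op 20.1 tilt [-0.04   0.037] t 6.35
{"x": -0.9, "y": -1.6, "z": 0, "spin": -0.003},
```

Now close on the post, which centres it, then trim.

Call:
apply_moves(
  steps=[
    {"x":-0.9,"y":-1.4,"z":0,"spin":0},
    {"x":0,"y":0,"z":0,"spin":0},
    {"x":0,"y":0,"z":0,"spin":0},
    {"x":0,"y":0,"z":0,"spin":0},
  ],
  grip=13,
)

```text
time_s: 6.75
position: [0.6566, -0.1443, 0.0832]
tcp_rot: [[0.364, -0.038, 0.931], [-0.93, 0.038, 0.365], [-0.049, -0.999, -0.022]]
force: [-0.3, 0.2, -1.3]
opening: 0.156
```

```bash
python3 plan.py 20.8;python3 - <<'E'
from h import *
p=imaging.camera_params("wrist");np.save("wp5.npy",p,allow_pickle=True);im=imaging.capture("wrist");cv2.imwrite("pics/wrist5.png",im[:,:,::-1])
im=imaging.capture("scene");cv2.imwrite("pics/scene5.png",im[:,:,::-1])
cv2.imwrite("pics/scene5r.png",rect(im[:,:,::-1].copy(),"scene",[.588,-.1715],px=500))
E
```

```text
theta 21.65 r 73.8 z 0.0832 jaw-(th-90) -0.28 J6 45.5 F [-0.3  0.2 -1.3] M [-0.09  0.15 -0.05] op 13.5 tilt [-0.038  0.038] t 6.75
{"x": -0.4, "y": -1.3, "z": 0, "spin": -0.010},
```

View pics/wrist5.png

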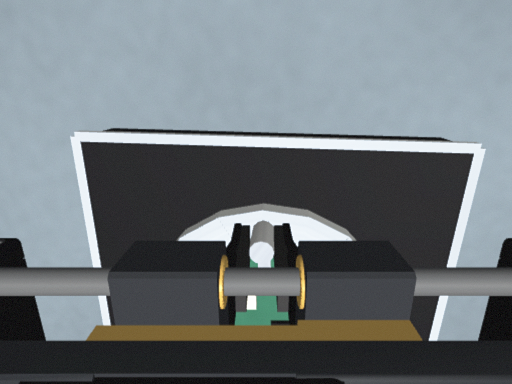

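View pics/scene5.png

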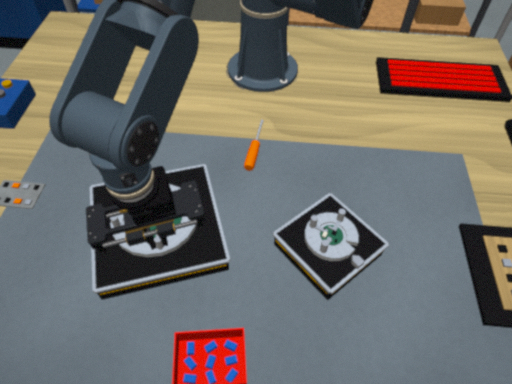

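The post sits centred between the fingers and the small carrier is unchanged. One trim move, then open and lift to look.

Call:
apply_moves(
  steps=[
    {"x":0.3,"y":-1.3,"z":0,"spin":-0.01},
    {"x":0,"y":0,"z":0,"spin":0},
  ],
)

```text
time_s: 7.05
position: [0.657, -0.1452, 0.0831]
tcp_rot: [[0.354, -0.038, 0.935], [-0.934, 0.039, 0.355], [-0.05, -0.999, -0.022]]
force: [0.2, 0.4, -0.4]
opening: 0.151
```

```bash
python3 plan.py 20.8
```

```text
theta 20.87 r 73.8 z 0.0831 jaw-(th-90) -0.13 J6 46.0 F [ 0.2  0.4 -0.4] M [-0.16  0.1  -0.03] op 13.2 tilt [-0.038  0.039] t 7.05
{"x": -0.7, "y": -0.4, "z": 0, "spin": 0.001},
```

Open slowly in place, then lift and back off.

Call:
apply_moves(
  steps=[
    {"x":0,"y":0,"z":0,"spin":0},
    {"x":0,"y":0,"z":0,"spin":0},
    {"x":0,"y":0,"z":0,"spin":0},
    {"x":0,"y":0,"z":10,"spin":0},
    {"x":0,"y":0,"z":20,"spin":0},
    {"x":0,"y":0,"z":40,"spin":0},
    {"x":0,"y":0,"z":45,"spin":0},
    {"x":-30,"y":0,"z":40,"spin":0},
    {"x":-45,"y":0,"z":10,"spin":0},
    {"x":-45,"y":0,"z":0,"spin":0},
    {"x":-40,"y":20,"z":0,"spin":0},
  ],
  grip=30,
)

```text
time_s: 8.15
position: [0.5, -0.1309, 0.2594]
tcp_rot: [[0.355, -0.022, 0.935], [-0.934, 0.026, 0.355], [-0.032, -0.999, -0.011]]
force: [0.5, 0.6, -0.3]
opening: 0.343
```

Call:
apply_moves(
  steps=[
    {"x":-20,"y":45,"z":0,"spin":0},
    {"x":-20,"y":45,"z":0,"spin":0},
    {"x":-10,"y":45,"z":0,"spin":0},
    {"x":0,"y":45,"z":0,"spin":0},
    {"x":0,"y":45,"z":0,"spin":0},
    {"x":0,"y":45,"z":0,"spin":0},
    {"x":0,"y":45,"z":0,"spin":0},
    {"x":0,"y":45,"z":0,"spin":0},
    {"x":0,"y":45,"z":0,"spin":0},
    {"x":0,"y":0,"z":0,"spin":0},
  ],
)

```text
time_s: 9.15
position: [0.4422, 0.2884, 0.2719]
tcp_rot: [[0.348, -0.001, 0.938], [-0.937, 0.027, 0.347], [-0.025, -1.0, 0.009]]
force: [-0.8, -0.9, -0.2]
opening: 0.346
```

```bash
python3 - <<'E'
from h import *
from rig import read_state
print(read_state()['time_s'])
for n in("top","scene"):
    im=imaging.capture(n)[:,:,::-1].copy();cv2.imwrite(f"pics/{n}6.png",im)
    cv2.imwrite(f"pics/{n}6r.png",rect(im,n,[.588,-.1713],half=.1,px=600,z=.061))
E
```

```text
9.15
```

View pics/top6.png

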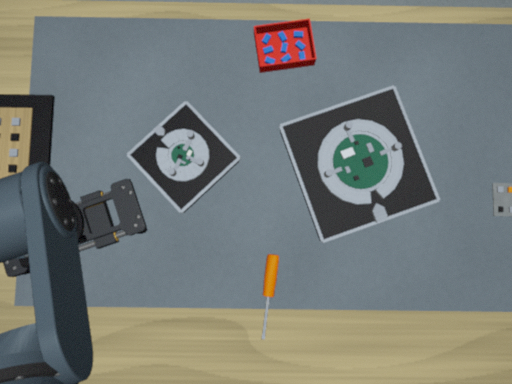

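View pics/top6r.png

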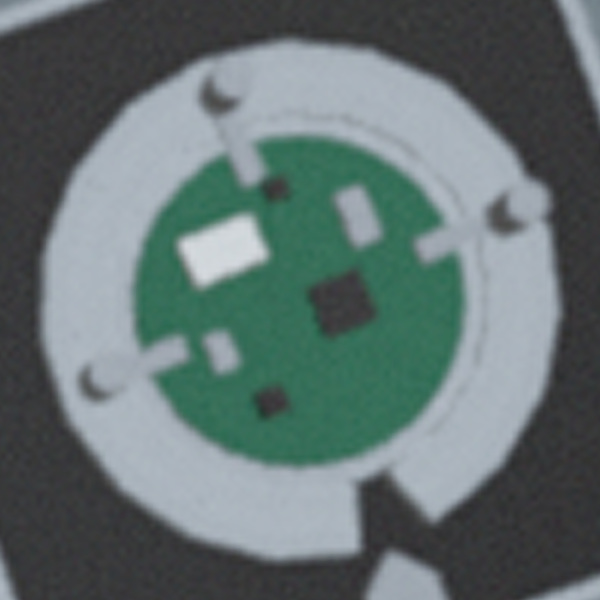

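The notch (mouth corners at (360,552) and (433,522)) now faces the arrow tip at (395,552). A numeric check of the angle follows.

```bash
python3 - <<'E'
from h import *
def prof(f,n,c,radii,lo,hi):
    im=cv2.imread(f"pics/{f}.png");g=cv2.cvtColor(im,cv2.COLOR_BGR2GRAY).astype(np.float32);p=imaging.camera_params(n)
    a=np.arange(lo,hi,.1);o=[]
    for R in radii:
        r=R/1e3;v=samp(g,projp(p,np.c_[c[0]+r*np.cos(np.radians(a)),c[1]+r*np.sin(np.radians(a)),np.full(len(a),.061)]))
        t=(v.max()+v.min())/2;d=np.where(v<t)[0];o.append((R,round(a[d[0]],1),round(a[d[-1]],1),round((a[d[0]]+a[d[-1]])/2,2)))
    return o
C={}
for n,f0,f1 in(("top","top0","top6"),("scene","scene0","scene6")):
    p=imaging.camera_params(n);im=cv2.imread(f"pics/{f1}.png")
    c,k=fitc(im,p,[.588,-.1715],np.r_[0:190,215:360] if n=="top" else np.r_[60:190,215:300]);print(n,c.round(4),k)
    print(" before",prof(f0,n,c,(70,73,76,79),-40,5));print(" after",prof(f1,n,c,(70,73,76,79),-182,-137))
# small carrier before/after
a=cv2.imread("pics/top0.png")[95:215,120:245].astype(int);b=cv2.imread("pics/top6.png")[95:215,120:245].astype(int)
d=abs(a-b).max(2);print("small diff",d.mean(),(d>40).sum(), np.argwhere(d>40)[:5])
E
```

```text
top [ 0.5881 -0.1711] -53.468162536621094
 before [(70, np.float64(-23.0), np.float64(-10.9), np.float64(-16.95)), (73, np.float64(-23.5), np.float64(-10.4), np.float64(-16.95)), (76, np.float64(-24.2), np.float64(-9.7), np.float64(-16.95)), (79, np.float64(-24.5), np.float64(-9.4), np.float64(-16.95))]
 after [(70, np.float64(-164.0), np.float64(-152.2), np.float64(-158.1)), (73, np.float64(-164.4), np.float64(-151.6), np.float64(-158.0)), (76, np.float64(-164.9), np.float64(-151.0), np.float64(-157.95)), (79, np.float64(-165.2), np.float64(-150.4), np.float64(-157.8))]
scene [ 0.5886 -0.1715] -50.681304931640625
 before [(70, np.float64(-21.6), np.float64(-10.5), np.float64(-16.05)), (73, np.float64(-21.3), np.float64(-10.0), np.float64(-15.65)), (76, np.float64(-21.9), np.float64(-9.6), np.float64(-15.75)), (79, np.float64(-22.4), np.float64(-9.2), np.float64(-15.8))]
 after [(70, np.float64(-163.8), np.float64(-150.8), np.float64(-157.3)), (73, np.float64(-164.4), np.float64(-150.4), np.float64(-157.4)), (76, np.float64(-164.9), np.float64(-150.2), np.float64(-157.55)), (79, np.float64(-165.3), np.float64(-149.6), np.float64(-157.45))]
small diff 6.097666666666667 581 [[84  4]
 [84  5]
 [84  6]
 [84  7]
 [84  8]]
```

View pics/scene6r.png

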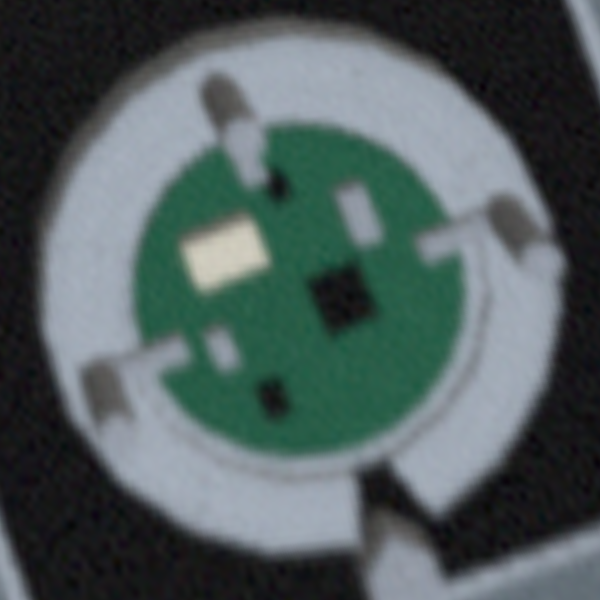

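```bash
python3 - <<'E'
from h import *
from rig import read_state
s=read_state();p=imaging.camera_params("wrist");c=-np.array(p['R']).T@p['t'];print(s['position'],c,s['joint_positions'].round(1))
print(projp(p,[[c[0],c[1],.06]]),np.array(p['R'])[2])
a=cv2.imread("pics/top0.png")[98:175,125:245].astype(int);b=cv2.imread("pics/top6.png")[98:175,125:245].astype(int)
d=abs(a-b).max(2);print("small diff",d.mean(),(d>40).sum())
E
```

```text
[0.44202251 0.28446762 0.271394  ] [0.51913344 0.30873549 0.42587557] [19.8 19.5 93.8  1.4 66.4 89.1]
[[268.88789994  94.35167127]] [-0.28002401 -0.07985303 -0.95666611]
small diff 3.8585497835497837 0
```

Call:
apply_moves(
  steps=[
    {"x":0,"y":-43,"z":0,"spin":0},
    {"x":0,"y":-43,"z":0,"spin":0},
    {"x":0,"y":-43,"z":0,"spin":0},
    {"x":0,"y":-43,"z":0,"spin":0},
    {"x":0,"y":-43,"z":0,"spin":0},
    {"x":0,"y":-43,"z":0,"spin":0},
    {"x":0,"y":-43,"z":0,"spin":0},
    {"x":0,"y":-43,"z":0,"spin":0},
    {"x":0,"y":-43,"z":0,"spin":0},
    {"x":0,"y":-43,"z":0,"spin":0},
    {"x":0,"y":-43,"z":0,"spin":0},
    {"x":0,"y":0,"z":0,"spin":0},
  ],
)

```text
time_s: 10.45
position: [0.431, -0.2231, 0.2773]
tcp_rot: [[0.325, 0.006, 0.946], [-0.946, 0.013, 0.325], [-0.01, -1.0, 0.01]]
force: [-0.9, 0.2, -0.4]
opening: 0.343
```

```bash
python3 - <<'E'
from h import *
from rig import read_state
p=imaging.camera_params("wrist");np.save("wp7.npy",p,allow_pickle=True);im=imaging.capture("wrist")[:,:,::-1].copy();cv2.imwrite("pics/wrist7.png",im)
print(-np.array(p['R']).T@p['t'],read_state()['qvel'].round(1))
E
```

```text
[ 0.50732486 -0.19887966  0.43215612] [ 3.8 -1.   2.9  1.5  1.1  1. ]
```

View pics/wrist7.png

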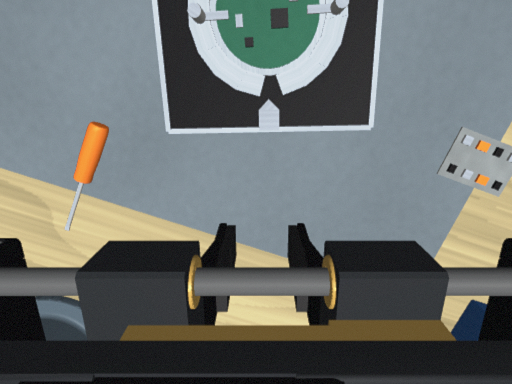

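The camera is now nearly above the notch (about (270,85)) and the arrow tip (268,99). I'll rectify this view and measure both in one picture.

```bash
python3 - <<'E'
from h import *
p=np.load("wp7.npy",allow_pickle=True).item();im=cv2.imread("pics/wrist7.png")
c,k=fitc(im,p,[.588,-.1715],np.r_[100:190,213:300]);print(c,k)
a=np.radians(-159);m=c+.085*np.array([np.cos(a),np.sin(a)])
r=rectp(im,p,m,half=.03,z=.061,px=600)
# radial line overlays for -157.-159,-161
for ang,col in((-157,(0,255,0)),(-159,(0,0,255)),(-161,(255,0,0))):
    q=[]
    for R in(.062,.105):
        X=c+R*np.array([np.cos(np.radians(ang)),np.sin(np.radians(ang))]);q.append((int(300+(m[1]-X[1])*1e4),int(300+(m[0]-X[0])*1e4)))
    cv2.line(r,q[0],q[1],col,1)
cv2.imwrite("pics/n7.png",r);print(m)
E
```

```text
[ 0.58725  -0.173875] -59.66101837158203
[ 0.50789566 -0.20433628]
```

View pics/n7.png

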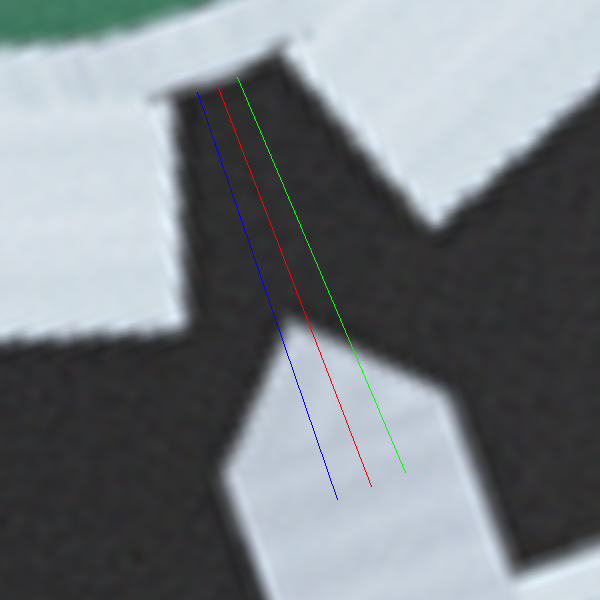

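```bash
python3 - <<'E'
from h import *
from rig import read_state
print(read_state()['qvel'].round(1))
p=imaging.camera_params("wrist");np.save("wp8.npy",p,allow_pickle=True);im=imaging.capture("wrist")[:,:,::-1].copy();cv2.imwrite("pics/wrist8.png",im)
c,k=fitc(im,p,[.588,-.1715],np.r_[100:190,213:300]);print(c,k)
a=np.radians(-160);m=c+.085*np.array([np.cos(a),np.sin(a)])
r=rectp(im,p,m,half=.03,z=.061,px=600)
q=[]
for R in(.062,.105):
    X=c+R*np.array([np.cos(a),np.sin(a)]);q.append((int(300+(m[1]-X[1])*1e4),int(300+(m[0]-X[0])*1e4)))
cv2.line(r,q[0],q[1],(0,0,255),1);cv2.imwrite("pics/n8.png",r);print(m,-np.array(p['R']).T@p['t'])
E
```

```text
[ 3.8 -1.   2.9  1.5  1.1  1. ]
[ 0.58779687 -0.17416406] -59.66101837158203
[ 0.507923   -0.20323577] [ 0.50678933 -0.19652855  0.43178681]
```

View pics/n8.png

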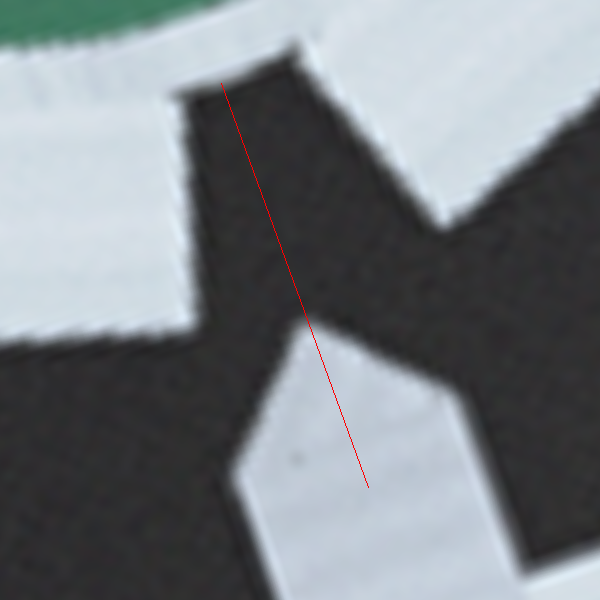

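A nearly vertical view puts the tip on the -160° line, which matches the box normal of -159.9°. The notch is at -158.1°, so about 1.9° of clockwise trim is left. I'll go back to the same post.

Call:
apply_moves(
  steps=[
    {"x":40,"y":13,"z":-10,"spin":0},
    {"x":40,"y":13,"z":-20,"spin":0},
    {"x":40,"y":13,"z":-20,"spin":0},
    {"x":40,"y":13,"z":-20,"spin":0},
    {"x":40,"y":13,"z":-20,"spin":0},
    {"x":25,"y":9,"z":-20,"spin":0},
    {"x":0,"y":0,"z":0,"spin":0},
    {"x":0,"y":0,"z":0,"spin":0},
  ],
)

```text
time_s: 11.35
position: [0.6542, -0.1313, 0.1644]
tcp_rot: [[0.329, -0.003, 0.944], [-0.944, 0.021, 0.329], [-0.021, -1.0, 0.004]]
force: [0.1, -1.0, 0.3]
opening: 0.342
```

```bash
python3 plan.py 21.5; python3 - <<'E'
from rig import read_state
s=read_state();print(s['position'],s['qvel'].round(1))
E
```

```text
theta 31.24 r 77.5 z 0.1644 jaw-(th-90) -12.03 J6 48.9 F [ 0.1 -1.   0.3] M [-0.09  0.2  -0.05] op 29.8 tilt [-0.003  0.021] t 11.35
{"x": -0.8, "y": -7.7, "z": 0, "spin": 0.125}, {"x": 2.5, "y": -5.7, "z": 0, "spin": -0.085}, 
[ 0.65422099 -0.13132919  0.16436513] [ 1.5  1.2  0.7  0.5 -0.1  0.2]
```

Target TCP is (0.656, -0.145), then down to 0.082.

Call:
apply_moves(
  steps=[
    {"x":2,"y":-13.5,"z":-15,"spin":0.01},
    {"x":0,"y":0,"z":-15,"spin":0},
    {"x":0,"y":0,"z":-10,"spin":0},
    {"x":0,"y":0,"z":0,"spin":0},
  ],
)

```text
time_s: 11.75
position: [0.6527, -0.1469, 0.1239]
tcp_rot: [[0.337, -0.004, 0.941], [-0.941, 0.02, 0.337], [-0.02, -1.0, 0.003]]
force: [-0.8, -0.8, -1.0]
opening: 0.344
```

```bash
python3 plan.py 21; python3 - <<'E'
from h import *
from rig import read_state
s=read_state();print(s['position'],s['qvel'].round(1))
print(proj("wrist",[[.588+.073*np.cos(np.radians(21.5)),-.1715+.073*np.sin(np.radians(21.5)),.089]]))
im=imaging.capture("wrist")[:,:,::-1].copy();cv2.imwrite("pics/wrist9.png",im)
E
```

```text
theta 20.83 r 69.2 z 0.1239 jaw-(th-90) -1.11 J6 47.0 F [-0.8 -0.8 -1. ] M [-0.07  0.15  0.02] op 29.9 tilt [-0.004  0.02 ] t 11.75
{"x": 3.5, "y": 1.6, "z": 0, "spin": 0.022}, 
[ 0.65269025 -0.14689242  0.12393861] [-0.6 -0.9  0.3  0.2  0.1 -0. ]
[[260.69742702 216.60364063]]
```

View pics/wrist9.png

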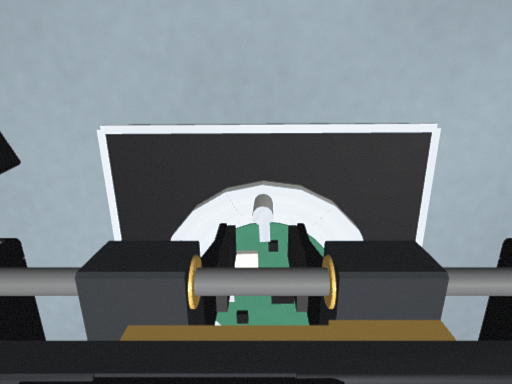

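The post top is at (263,215), centred between the fingers. Descending.

Call:
apply_moves(
  steps=[
    {"x":3,"y":1.5,"z":-14,"spin":0.01},
    {"x":0,"y":0,"z":-14,"spin":0},
    {"x":0,"y":0,"z":-12,"spin":0},
    {"x":0,"y":0,"z":0,"spin":0},
  ],
)

```text
time_s: 12.2
position: [0.6564, -0.146, 0.0821]
tcp_rot: [[0.347, -0.002, 0.938], [-0.938, 0.019, 0.347], [-0.019, -1.0, 0.005]]
force: [0.4, 0.6, -0.6]
opening: 0.343
```

```bash
python3 plan.py 21
```

```text
theta 20.47 r 73.0 z 0.0821 jaw-(th-90) -0.17 J6 46.6 F [ 0.4  0.6 -0.6] M [-0.06  0.17 -0.02] op 29.8 tilt [-0.002  0.019] t 12.2
{"x": -0.3, "y": 0.6, "z": 0, "spin": 0.012},
```

Call:
apply_moves(
  steps=[
    {"x":0,"y":0,"z":0,"spin":0},
    {"x":0,"y":0,"z":0,"spin":0},
    {"x":0,"y":0,"z":0,"spin":0},
    {"x":0,"y":0,"z":0,"spin":0},
    {"x":0,"y":0,"z":0,"spin":0},
  ],
  grip=13,
)

```text
time_s: 12.7
position: [0.6565, -0.1453, 0.0819]
tcp_rot: [[0.347, -0.002, 0.938], [-0.938, 0.02, 0.347], [-0.019, -1.0, 0.005]]
force: [-0.4, -0.9, -3.4]
opening: 0.155
```

```bash
python3 plan.py 19
```

```text
theta 20.92 r 73.3 z 0.0819 jaw-(th-90) -0.6 J6 46.6 F [-0.4 -0.9 -3.4] M [-0.19  0.05 -0.03] op 13.5 tilt [-0.002  0.02 ] t 12.7
{"x": 0.5, "y": -2.4, "z": 0, "spin": -0.023},
```

Call:
apply_moves(
  steps=[
    {"x":0.4,"y":-1.2,"z":0,"spin":-0.01},
    {"x":0.4,"y":-1.2,"z":0,"spin":-0.01},
    {"x":0,"y":0,"z":0,"spin":0},
  ],
)

```text
time_s: 13.0
position: [0.657, -0.1466, 0.0819]
tcp_rot: [[0.327, -0.003, 0.945], [-0.945, 0.022, 0.327], [-0.021, -1.0, 0.005]]
force: [0.2, 1.0, -1.3]
opening: 0.15
```

```bash
python3 plan.py 19
```

```text
theta 19.82 r 73.4 z 0.0819 jaw-(th-90) -0.73 J6 47.6 F [ 0.2  1.  -1.3] M [-0.12  0.11 -0.03] op 13.0 tilt [-0.003  0.022] t 13.0
{"x": -0.0, "y": -1.1, "z": 0, "spin": -0.002},
```

Call:
apply_moves(
  steps=[
    {"x":0.3,"y":-1.5,"z":0,"spin":0},
    {"x":0,"y":0,"z":0,"spin":0},
    {"x":0,"y":0,"z":0,"spin":0},
  ],
)

```text
time_s: 13.3
position: [0.6575, -0.1478, 0.0819]
tcp_rot: [[0.326, -0.002, 0.945], [-0.945, 0.022, 0.326], [-0.022, -1.0, 0.005]]
force: [-0.2, 1.8, -1.8]
opening: 0.159
```

```bash
python3 plan.py 19
```

```text
theta 18.87 r 73.4 z 0.0819 jaw-(th-90) 0.19 J6 47.5 F [-0.2  1.8 -1.8] M [ 0.18  0.11 -0.02] op 13.8 tilt [-0.002  0.022] t 13.3
{"x": -0.4, "y": 0.0, "z": 0, "spin": -0.001},
```

Call:
apply_moves(
  steps=[
    {"x":0,"y":0,"z":0,"spin":0},
    {"x":0,"y":0,"z":0,"spin":0},
    {"x":0,"y":0,"z":0,"spin":0},
    {"x":0,"y":0,"z":10,"spin":0},
    {"x":0,"y":0,"z":20,"spin":0},
    {"x":0,"y":0,"z":40,"spin":0},
    {"x":-20,"y":-5,"z":45,"spin":0},
    {"x":-40,"y":-15,"z":20,"spin":0},
    {"x":-40,"y":-15,"z":20,"spin":0},
    {"x":-40,"y":-15,"z":20,"spin":0},
    {"x":-40,"y":-13,"z":10,"spin":0},
    {"x":-40,"y":-10,"z":0,"spin":0},
  ],
  grip=30,
)

```text
time_s: 14.5
position: [0.4368, -0.2264, 0.2811]
tcp_rot: [[0.333, 0.013, 0.943], [-0.943, 0.006, 0.333], [-0.002, -1.0, 0.014]]
force: [0.3, -0.4, -0.3]
opening: 0.345
```

Call:
apply_moves(
  steps=[
    {"x":0,"y":0,"z":0,"spin":0},
    {"x":0,"y":0,"z":0,"spin":0},
  ],
)

```text
time_s: 14.7
position: [0.4325, -0.2273, 0.2838]
tcp_rot: [[0.328, 0.013, 0.944], [-0.945, 0.004, 0.328], [0.001, -1.0, 0.014]]
force: [0.1, 0.7, 0.1]
opening: 0.34
```

```bash
python3 - <<'E'
from h import *
from rig import read_state
print(read_state()['qvel'].round(1),read_state()['position'])
p=imaging.camera_params("wrist");im=imaging.capture("wrist")[:,:,::-1].copy();cv2.imwrite("pics/wrist10.png",im)
c,k=fitc(im,p,[.588,-.1715],np.r_[100:190,213:300]);print(c,k,-np.array(p['R']).T@p['t'])
a=np.radians(-160);m=c+.085*np.array([np.cos(a),np.sin(a)])
r=rectp(im,p,m,half=.03,z=.061,px=600)
q=[]
for R in(.062,.105):
    X=c+R*np.array([np.cos(a),np.sin(a)]);q.append((int(300+(m[1]-X[1])*1e4),int(300+(m[0]-X[0])*1e4)))
cv2.line(r,q[0],q[1],(0,0,255),1);cv2.imwrite("pics/n10.png",r)
E
```

```text
[-1.5 -2.   1.9 -1.   1.4 -0.4] [ 0.43250969 -0.22732012  0.28382882]
[ 0.58825  -0.173375] -60.0 [ 0.50767712 -0.20131391  0.43895581]
```

View pics/n10.png

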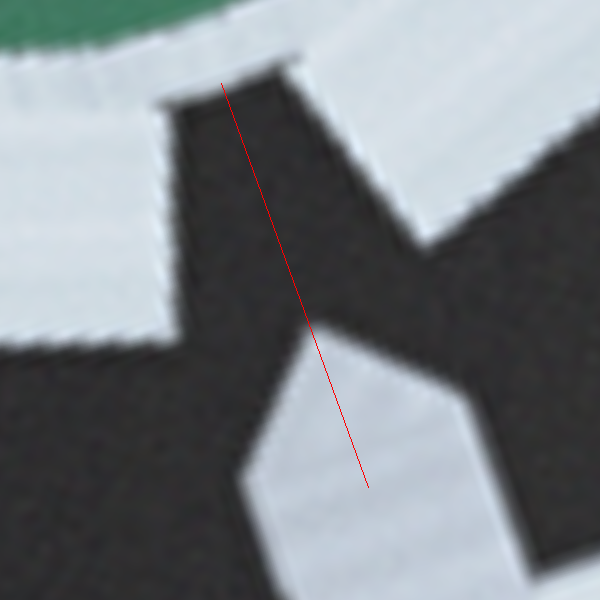

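The notch mouth midpoint at (302,296) and the arrow tip at (312,322) now both lie on the -160° line, within about 0.3°. One last check on the small carrier, then hand in.

```bash
python3 - <<'E'
from h import *
from rig import read_state,job
im=imaging.capture("top")[:,:,::-1].copy();cv2.imwrite("pics/top11.png",im)
a=cv2.imread("pics/top0.png")[98:215,125:245].astype(int);b=im[98:215,125:245].astype(int)
d=abs(a-b).max(2);print("small diff",d.mean(),(d>40).sum())
s=read_state();print(s['time_s'],s['force'].round(1));
if (d>40).sum()<5: print(job.hand_in())
E
```

```text
small diff 3.738034188034188 0
14.8 [ 0.3  0.2 -0.4]
the job is handed in; nothing more can be done
None
```

I turned the larger carrier about 142° clockwise so its notch faces the steel pointer, and handed the job in at 14.8 s of the 38 s allowed. I caged the post opposite the notch with the fingers and walked it round. Then I closed the grip to set the angle, opened and lifted clear.

- **Notch angle:** The first placement was about 2° off, seen in a nearly vertical wrist-camera view, so I gripped the same post again and trimmed it. The last wrist view has the notch mouth and the arrow tip both on the -160° line, within about 0.3°. The box's own normal, measured from the top camera, is -159.9°.
- **Small carrier:** The top-camera picture of it shows no change from the start.
- **Robot:** The arm was clear and touching nothing at hand-in, and wrist forces stayed within a few N in all the readings I took.

**Disagreements:** The top camera and the first wrist view put the pointer at about -158.4° with the arrow tip's height assumed. I went with the nearly vertical view because that height barely matters there. In that view the fitted disc centre was about 2 mm off the other fits, but notch and tip were compared in the same picture. I did not measure the notch again with the fixed cameras after the trim.

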